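# Tip the dry bottle caps off the tray into the orange tub

## Task

The two blue bottle caps on the steel tray are dry: lift the tray by its black handle, carry it over to the orange tub (not the grey one) and tip it so that both caps slide off its open end into the orange tub. Then set the empty tray back down flat on the bench and let go of it. Do not push the orange tub about or tip it over.

Things in the scene. Friction and masses are not known exactly. Their poses are not given: they have to be found in the camera images.
- tray_handle (a point): centre of the black handle bar (12 mm along x, 18 high, 136 along y; grip across the 12) over the middle of a loose steel tray, 81 mm above its underside. Axes are the tray's, z up. Tray 170 mm (x) by 136 (y), 350 g, floor 4 mm, walls 24 high on both sides and the +x end; the -x end is open: its edge lies 85 mm to -x and 77 below this point. Thin uprights join bar and sides, 128 mm apart.
- orange_tub: open-topped orange plastic tub that stands loose on the bench (600 g), 200 mm long (its x), 170 mm wide (its y), 100 mm high, walls and floor 4 mm; origin at the centre of its underside, z up. A grey tub of the same shape stands nearby and is not wanted.
- cap_a_center (a point): blue plastic screw cap of a reagent bottle, a ribbed disc 46 mm across and 28 mm high, 22 g; this point is its centre, half-way up (14 mm above its underside). It starts lying flat on the tray's slippery floor: stays put up to about 10 degrees of tilt, slides off at 25 or more (45 is sure).
- cap_b_center (a point): blue plastic screw cap of a reagent bottle, a ribbed disc 46 mm across and 28 mm high, 22 g; this point is its centre, half-way up (14 mm above its underside). It starts lying flat on the tray's slippery floor: stays put up to about 10 degrees of tilt, slides off at 25 or more (45 is sure).
Things that resemble listed ones, but are neither listed nor needed, are in the scene too. What is shaped like the part that bears tray_handle but green or yellow is not meant.

How it is judged:
On the way, in this order (a step that is already met when the one before it is completed fails the run):
1. the tray is lifted at least 40 mm off the bench with both caps lying on it (height (world z) of tray_handle above 0.121 m and x of cap_a_center in the frame of tray_handle between -0.09 and 0.085 m and y of cap_a_center in the frame of tray_handle between -0.068 and 0.068 m and z of cap_a_center in the frame of tray_handle between -0.085 and -0.03 m and x of cap_b_center in the frame of tray_handle between -0.09 and 0.085 m and y of cap_b_center in the frame of tray_handle between -0.068 and 0.068 m and z of cap_b_center in the frame of tray_handle between -0.085 and -0.03 m), for 0.2 s.
2. the tray is tilted by more than 12 degrees, its handle within 150 mm (seen from above) of the orange tub's centre (angle between tray_handle's own z axis and vertical above 0.21 rad and horizontal distance between tray_handle and orange_tub below 0.15 m and height (world z) of tray_handle above 0.121 m), for 0.2 s.
At the end, for the whole second after the job is handed in: Both caps lie inside the orange tub (centres within its walls and below 95 mm over its underside), the tub stands upright and at rest (within 10 degrees), and the tray stands flat on the bench: handle bar within 10 mm of its standing height of 81 mm, tray upright within 10 degrees (x of cap_a_center in the frame of orange_tub between -0.1 and 0.1 m and y of cap_a_center in the frame of orange_tub between -0.085 and 0.085 m and z of cap_a_center in the frame of orange_tub between 0 and 0.095 m and x of cap_b_center in the frame of orange_tub between -0.1 and 0.1 m and y of cap_b_center in the frame of orange_tub between -0.085 and 0.085 m and z of cap_b_center in the frame of orange_tub between 0 and 0.095 m and height (world z) of tray_handle between 0.071 and 0.091 m and angle between each of tray_handle, orange_tub's own z axis and vertical below 0.17 rad and linear speed of orange_tub below 0.02 m/s); the robot touches nothing.
It fails at once if the orange tub is pushed more than 50 mm from its place or tipped by more than 30 degrees (distance of orange_tub from where it was at the start of the episode above 0.05 m or angle between orange_tub's own z axis and vertical above 0.52 rad).
It also fails if it takes over 64 s, if anything falls off the work surface, if the arm or the gripper's body presses on something with over 40 N, if the wrist force passes 120 N, or if a joint passes its speed limit or range.

## Robot

A 6-joint arm with a two-finger parallel gripper is mounted at the origin on the work surface. World frame = base frame: x ahead of the robot, y to its left, z up, the work surface at z = 0. Lengths are in m, angles in rad, forces in N, time in s.
With the tool pointing down it reaches from about 0.4 to 0.825 m from the base axis. Payload 7 kg.
Tool frame: the origin (TCP) lies on the centre line of the jaws, within the pads' length; the fingertips stand 25 mm ahead of it and the grasp point (between the pads) lies 6 mm ahead of it; z points along the fingers, y is the direction in which the jaws open and shut (so a half turn about z gives the same grasp; the last joint's range is limited). The gripper opens to 88 mm and grips with 3 to 60 N. Pads are 19 mm wide; open, the fingers measure 130 mm over their backs; the gripper's body (78 mm by 193 mm) begins 47 mm behind the grasp point.
Start: joints at [-0.885, 0.359, 0.012, 0, -1.224, -0.288], TCP at [0.261, -0.622, 0.224] pointing down, gripper open.
Joint ranges: [-3.07, 3.07], [-1.43, 2.12], [-1.02, 1.25], [-3.03, 1.67], [-3.05, -0], [-3.03, 3.03]. Speed limits (rad/s): [2.39, 2.39, 3.01, 3.14, 3.14, 3.14].

## Interface

Orientations are given as [roll, pitch, yaw] about the fixed x, y, z axes, in that order (R = Rz(yaw) Ry(pitch) Rx(roll)).
In Python, from station import * gives the robot as it stands. The module is installed in compiled form; this text tells all that it offers.
- The arm moves only by the tool step_arm, never from a script. Its argument "commands" is text: rows parted by semicolons, each of 6 numbers parted by spaces: the shift along the tool's x, y, z in mm, then the turn, a rotation vector about the tool's x, y, z in rad. A call has 1 to 8 rows; each row shifts and turns the commanded pose from where the row before left it, along the tool's axes as they then stand; what a row does not reach is not made up. A row lasts 1/8 s, in which the tool goes at most 62.5 mm and 10.7 degrees, less where a joint would pass 70% of its speed; a pose out of reach is approached as far as the arm can. A call is refused whole if a number of a shift passes 62.5 or a number of a turn 0.188, either way. A call with a gripper value outside its range is refused whole. "jaw" is the finger opening in mm, from 0 to 87.6, set as the call begins (left out, the last holds). The fingers move at their own pace and stop on an object; "grip_force" is the grip in N (left out, the last holds). Time passes only in rows, so rows that do not move let the fingers close. It gives the time, the measured TCP pose, the force and the opening at its end, in the units of the state.
- get_state(): the state, without advancing time (a new reading comes with each control period).
- grab_frame(name): name is "side" or "top"; returns a dict with "frame" (400x640x3 uint8, red, green, blue), "fovy" (degrees; the focal length in pixels is half the picture's height over the tangent of half this angle, whatever the lens; pixels are square), "cx", "cy" (the principal point, pixels), "rvec" (rotation vector, rad) and "tvec" (3), from world to camera coordinates, as OpenCV has them. Camera axes: x right, y down, z forward; pixel columns grow to the right and rows downward; lengths in m; the calibration is good to about 2 mm. A picture is of the moment at which its call begins. There is no depth.
- job_done(): hands the job in, once; it reports no verdict.
Trained networks look in a picture, given as the dict that the camera call returned (one of the last four; its "shot" number tells which), for a name from the list of things; names that differ only in an ending like _2 or _b are one class to them, and where a whole thing is asked for, a point or a joint stands for the part that bears it (a point fixed in the world has none). Each returns a list of dicts, best first, with "conf" (0 to 1); they miss things now and then, are a little off and sometimes report something else, mostly with a low value. They report only what shows in the picture. A call takes as long as a camera call. They do not tell look-alikes from the thing itself.
- recognise(picture, name): "pixel" ([column, row] in pixels, amid what is visible of it).
The state is a dict: "t": time; "q": joint angles; "qd": joint speeds; "joint_efforts": joint torques, N m; "eef_pos": TCP position; "ee_rot": TCP orientation; "force": force on the tool from outside, world axes, zero at the start; "moment": the same for the moment, N m; "width": finger opening in m.
Only numpy, scipy, OpenCV 4.12 (cv2) and the standard library are available. Lean on these libraries where they do the work, as an engineer would, in place of code of your own. Each camera call takes 0.05 s, during which the arm holds its last target.

## Working session

There is one attempt and no reset: what is moved stays moved. The work goes in short steps, Python scripts to look and compute and a tool call to move; the robot and the scene stay as the last step left them, time stands still between calls to the robot, and variables do not carry over. Pictures are saved under pics/ and viewed, and the job is handed in when it is done.

Besides the shell and the picture viewer there is one more tool, called after "Call:" by a JSON object that holds its "method" and its "body". step_arm: Moves the arm, as the interface text tells. Its arguments: {"type":"object","properties":{"commands":{"type":"string"},"jaw":{"type":"number"},"grip_force":{"type":"number"}},"required":["commands"]}

```bash
mkdir -p pics; cat > h.py <<'E'
from station import *
import numpy as np, cv2
def K(p):
    f=p["frame"].shape[0]/2/np.tan(np.radians(p["fovy"])/2)
    return np.array([[f,0,p["cx"]],[0,f,p["cy"]],[0,0,1]])
def w(p,px,z):
    R=cv2.Rodrigues(np.array(p["rvec"],float))[0];t=np.array(p["tvec"],float).ravel()
    d=R.T@np.linalg.solve(K(p),[px[0],px[1],1]);c=-R.T@t
    return c+d*(z-c[2])/d[2]
def proj(p,P):
    return cv2.projectPoints(np.array(P,float).reshape(-1,3),np.array(p["rvec"],float),np.array(p["tvec"],float),K(p),None)[0].reshape(-1,2)
def save(p,n,crop=None,s=1):
    f=p["frame"][:,:,::-1]
    if crop: f=f[crop[1]:crop[3],crop[0]:crop[2]]
    cv2.imwrite("pics/"+n,cv2.resize(f,None,fx=s,fy=s,interpolation=cv2.INTER_CUBIC))
E
python3 - <<'E'
from h import *
import pickle
P={}
for n in("top","side"):
    p=grab_frame(n);save(p,n+"0.png");P[n]=p
    print(n,p["fovy"],p["cx"],p["cy"],p["rvec"],p["tvec"])
    for k in("tray_handle","orange_tub","cap_a_center"):
        print(k,[(np.round(r["pixel"]),round(r["conf"],2)) for r in recognise(p,k)])
pickle.dump(P,open("p0.pkl","wb"))
print(get_state())
E
```

```text
top 42.66199626290363 317.6904953017364 205.57307526860393 [ 2.17431449 -2.11236217  0.19868812] [0.06520835 0.56177381 1.28907678]
tray_handle [(array([144., 279.]), 0.95), (array([240., 139.]), 0.8), (array([241., 235.]), 0.59)]
orange_tub [(array([355., 206.]), 0.62)]
cap_a_center [(array([248., 249.]), 0.73)]
side 42.07557599388321 318.3671089804506 199.5877682045909 [ 0.79528737 -2.36963697  1.34686834] [0.47226127 0.19272936 1.3867311 ]
tray_handle [(array([220., 223.]), 0.92), (array([261., 323.]), 0.8), (array([287., 251.]), 0.73)]
orange_tub [(array([327., 191.]), 0.85)]
cap_a_center [(array([304., 251.]), 0.47)]
{'t': 0.4, 'q': array([-8.84897386e-01,  3.58703537e-01,  1.18354302e-02, -1.42401344e-05,
       -1.22408589e+00, -2.88076829e-01]), 'qd': array([-0.00010594, -0.00034819,  0.00162759,  0.00093564,  0.00078368,
        0.00100879]), 'joint_efforts': array([ 1.02932259e-03, -5.81674898e+01,  2.92920381e+01,  6.99346572e+00,
        1.09125761e-02, -5.11571432e-05]), 'eef_pos': array([ 0.26144907, -0.62225547,  0.22436352]), 'ee_rot': array([ 3.14143768e+00, -3.19554230e-05, -2.74377538e+00]), 'force': array([ 0.25087442, -0.61146568, -0.57538468]), 'moment': array([ 0.03757373, -0.01513373,  0.04618472]), 'width': 0.08730205024979674}
```

View pics/top0.png

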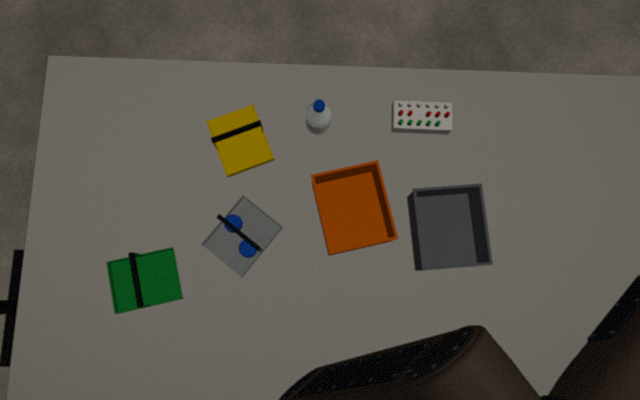

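View pics/side0.png

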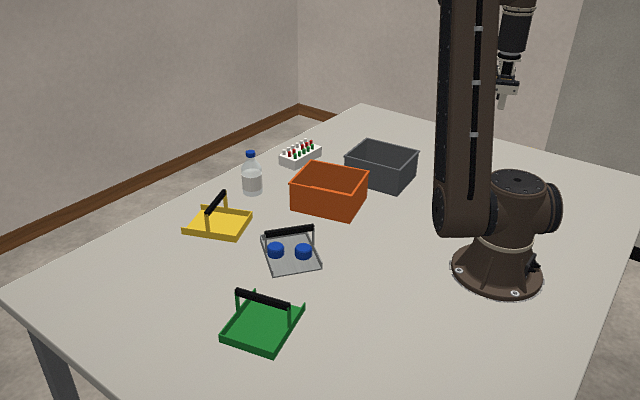

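```bash
python3 - <<'E'
from h import *
import pickle
P=pickle.load(open("p0.pkl","rb"))
save(P["top"],"c_top.png",(100,100,420,320),2.5)
save(P["side"],"c_side.png",(150,120,470,340),2.5)
E
```

```text
(no output)
```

View pics/c_top.png

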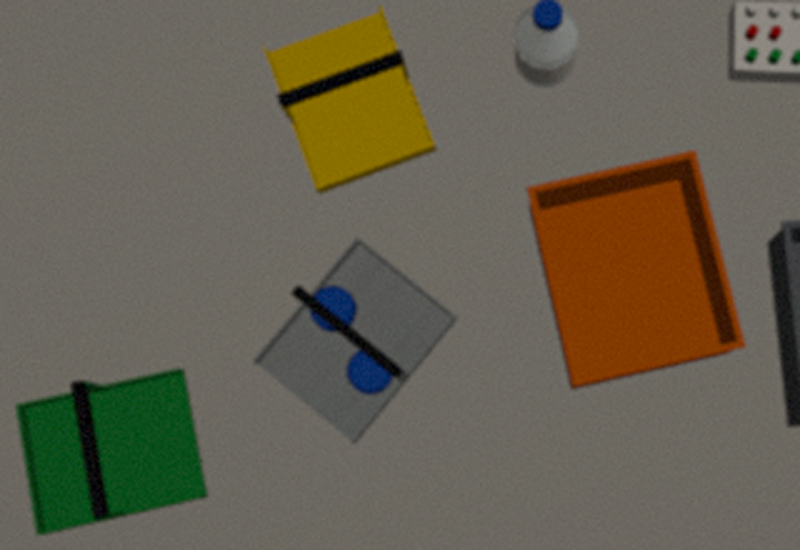

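View pics/c_side.png

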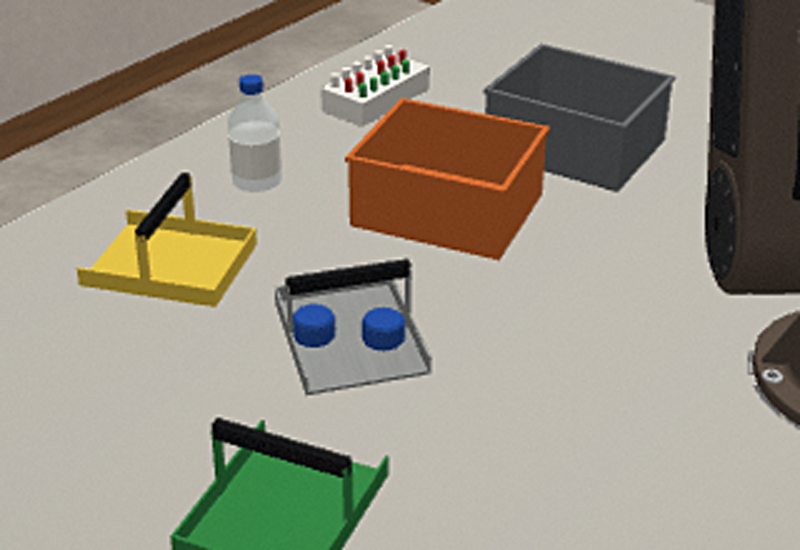

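The steel tray is at about top (242,236) and side (290,250). The yellow tray at top (240,139) and the green one at top (144,279) are look-alikes and not wanted. The orange tub is at top (355,206) and the grey one at top (451,227). Next I'll fit poses and work out which end of the tray is open.

```bash
python3 - <<'E'
from h import *
import pickle
from scipy.optimize import least_squares
P=pickle.load(open("p0.pkl","rb"));t=P["top"];s=P["side"]
c=lambda q:np.array(q)/2.5+[100,100]
cs=lambda q:np.array(q)/2.5+[150,120]
for n,q in(("barends",[(298,292),(398,373)]),):
    for a in q: print(n,w(t,c(a),.085))
for a in[(358,240),(455,318),(355,442),(257,360)]: print("floor/top",w(t,c(a),.004).round(3),w(t,c(a),.024).round(3))
print("side bar",[w(s,cs(a),.081).round(3) for a in((290,284),(410,268))])
print("side near corners",[w(s,cs(a),.0).round(3) for a in((307,392),(430,372))])
print("caps side top",[w(s,cs(a),.028+.004).round(3) for a in((314,314),(384,318))])
print("caps top",[w(t,c(a),.032).round(3) for a in((333,308),(369,371))])
print("orange rim top",[w(t,c(a),.1).round(3) for a in((529,188),(695,152),(744,346),(573,388))])
print("orange rim side",[w(s,cs(a),.1).round(3) for a in((347,157),(403,100),(549,128),(501,187))])
save(s,"z_side.png",(250,210,340,290),8)
save(t,"z_top.png",(190,185,295,285),7)
E
```

```text
barends [0.51695642 0.32840252 0.085     ]
barends [0.43864295 0.22455758 0.085     ]
floor/top [0.587 0.282 0.004] [0.583 0.279 0.024]
floor/top [0.505 0.174 0.004] [0.503 0.173 0.024]
floor/top [0.371 0.274 0.004] [0.371 0.271 0.024]
floor/top [0.454 0.382 0.004] [0.453 0.377 0.024]
side bar [array([0.522, 0.325, 0.081]), array([0.439, 0.222, 0.081])]
side near corners [array([0.457, 0.377, 0.   ]), array([0.375, 0.272, 0.   ])]
caps side top [array([0.512, 0.3  , 0.032]), array([0.446, 0.259, 0.032])]
caps top [array([0.509, 0.3  , 0.032]), array([0.444, 0.26 , 0.032])]
orange rim top [array([0.628, 0.1  , 0.1  ]), array([ 0.671, -0.068,  0.1  ]), array([ 0.474, -0.118,  0.1  ]), array([0.428, 0.051, 0.1  ])]
orange rim side [array([0.629, 0.099, 0.1  ]), array([ 0.669, -0.066,  0.1  ]), array([ 0.474, -0.117,  0.1  ]), array([0.44 , 0.044, 0.1  ])]
```

View pics/z_side.png

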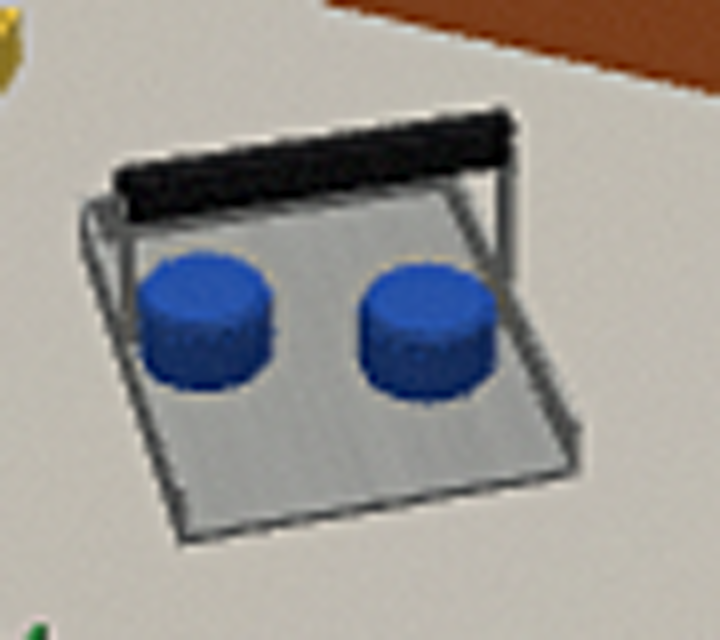

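View pics/z_top.png

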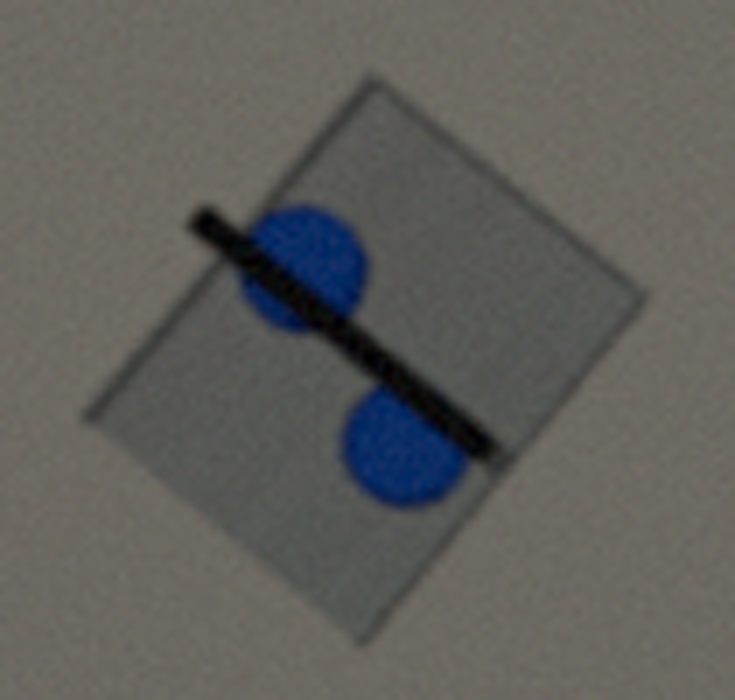

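Call:
{"method": "step_arm", "body": {"commands": "0 0 0 0 0 -0.176; 0 0 0 0 0 -0.176; 0 0 0 0 0 -0.175; -52 9.3 0 0 0 0; -52 9.3 0 0 0 0; -52 9.3 0 0 0 0; -52 9.3 0 0 0 0; -52 9.3 0 0 0 0", "jaw": 87, "grip_force": 55}}

```text
t: 1.4
eef_pos: [0.3815, -0.3852, 0.2247]
ee_rot: [-3.141, 0.0, -2.217]
force: [0.1, -0.1, -0.5]
width: 0.0867
```

Call:
{"method": "step_arm", "body": {"commands": "-52 9.3 0 0 0 0; -52 9.3 0 0 0 0; -52 9.3 0 0 0 0; -52 9.3 0 0 0 0; -52 9.3 0 0 0 0; -41 34 0 0 0 0; -41 34 0 0 0 0; -41 34 0 0 0 0"}}

```text
t: 2.4
eef_pos: [0.4926, 0.0102, 0.2247]
ee_rot: [-3.141, 0.001, -2.217]
force: [1.6, 0.4, -0.0]
width: 0.0866
```

Call:
{"method": "step_arm", "body": {"commands": "-41 34 0 0 0 0; -41 34 0 0 0 0; -41 34 0 0 0 0; -41 34 0 0 0 0; -41 34 0 0 0 0; 0 0 0 0 0 0"}}

```text
t: 3.15
eef_pos: [0.4802, 0.2777, 0.2241]
ee_rot: [3.142, 0.0, -2.213]
force: [0.1, -0.5, 1.0]
width: 0.0869
```

```bash
cat >> h.py <<'E'
from scipy.spatial.transform import Rotation as Ro
def go(target,rot=None):
    s=get_state();R=Ro.from_euler("xyz",s["ee_rot"])
    print("t",round(s["t"],2),"pos",s["eef_pos"].round(4),"rot",np.degrees(s["ee_rot"]).round(2),"F",s["force"].round(2),"w",round(s["width"],4),"q",s["q"].round(2))
    print("tool mm",(R.inv().apply(np.array(target)-s["eef_pos"])*1000).round(1))
    if rot is not None: print("turn",(R.inv()*Ro.from_euler("xyz",np.radians(rot))).as_rotvec().round(4))
E
python3 - <<'E'
from h import *
go([.479,.276,.087],[180,0,-127])
p=grab_frame("top");save(p,"t1.png")
t=p
q=grab_frame("side");save(q,"s1.png",(150,60,470,300),2.4)
print("bottle cap px top",w(t,(319,105),.17))
E
```

```text
t 3.15 pos [0.4802 0.2777 0.2241] rot [ 180.      0.   -126.82] F [ 0.08 -0.53  1.04] w 0.0869 q [ 0.88  0.16 -0.26 -0.   -1.15 -1.52]
tool mm [  2.1  -0.  137.1]
turn [0.     0.     0.0031]
bottle cap px top [0.78776634 0.08706792 0.17      ]
```

View pics/s1.png

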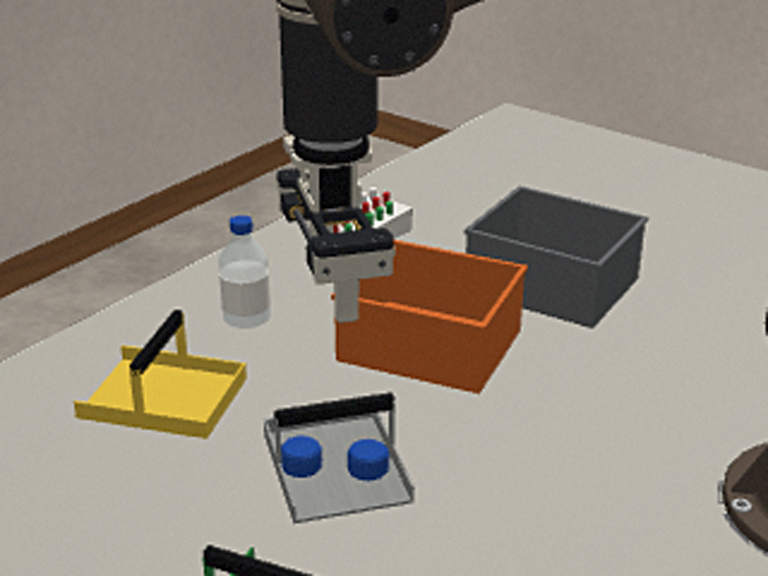

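The open gripper is above the steel tray: fingers at crop (350,300), tray at crop (337,455), both caps still in place. Descending to the bar now.

Call:
{"method": "step_arm", "body": {"commands": "2 0 30 0 0 0.003; 0 0 30 0 0 0; 0 0 30 0 0 0; 0 0 20 0 0 0; 0 0 15 0 0 0; 0 0 12 0 0 0; 0 0 0 0 0 0"}}

```text
t: 4.12
eef_pos: [0.4791, 0.2724, 0.0869]
ee_rot: [3.141, -0.001, -2.22]
force: [0.8, -0.1, -0.2]
width: 0.0872
```

```bash
python3 - <<'E'
from h import *
go([.479,.276,.087],[180,0,-127])
p=grab_frame("top");save(p,"t2.png",(170,160,330,300),5)
p=grab_frame("side");save(p,"s2.png",(220,150,380,290),5)
E
```

```text
t 4.12 pos [0.4791 0.2724 0.0869] rot [ 1.7999e+02 -7.0000e-02 -1.2721e+02] F [ 0.78 -0.09 -0.23] w 0.0872 q [ 0.87  0.29 -0.44 -0.   -0.84 -1.52]
tool mm [-2.8  2.3 -0.1]
turn [ 0.0001 -0.0011 -0.0037]
```

View pics/s2.png

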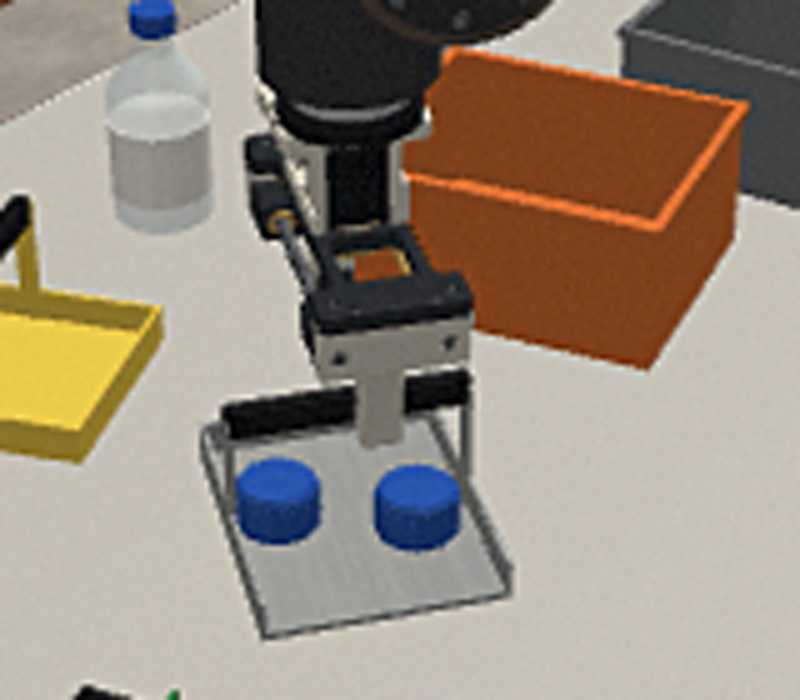

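The fingers straddle the bar near its middle, crop (380,400). A small centring correction first, then close.

Call:
{"method": "step_arm", "body": {"commands": "-2 2 0 0 0 0; 0 0 0 0 0 0; 0 0 0 0 0 0"}}

```text
t: 4.6
eef_pos: [0.479, 0.276, 0.0877]
ee_rot: [-3.142, 0.0, -2.22]
force: [-0.1, -0.2, 0.4]
width: 0.0869
```

Call:
{"method": "step_arm", "body": {"commands": "0 0 0 0 0 0; 0 0 0 0 0 0; 0 0 0 0 0 0; 0 0 0 0 0 0; 0 0 0 0 0 0; 0 0 0 0 0 0; 0 0 0 0 0 0; 0 0 0 0 0 0", "jaw": 0, "grip_force": 55}}

```text
t: 5.6
eef_pos: [0.4789, 0.2758, 0.0875]
ee_rot: [3.142, 0.0, -2.22]
force: [0.3, -0.1, -0.4]
width: 0.0124
```

Call:
{"method": "step_arm", "body": {"commands": "0 0 -5 0 0 0; 0 0 -8 0 0 0; 0 0 -8 0 0 0; 0 0 -8 0 0 0; 0 0 -8 0 0 0; 0 0 -8 0 0 0; 0 0 -5 0 0 0; 0 0 0 0 0 0"}}

```text
t: 6.6
eef_pos: [0.479, 0.276, 0.1379]
ee_rot: [-3.142, 0.001, -2.22]
force: [-0.1, -0.0, -0.6]
width: 0.0
```

```bash
python3 - <<'E'
from h import *
go([.479,.276,.27],[180,0,-127])
p=grab_frame("side");save(p,"s3.png",(220,150,380,290),5)
E
```

```text
t 6.6 pos [0.479  0.276  0.1379] rot [-1.8000e+02  4.0000e-02 -1.2718e+02] F [-0.15 -0.01 -0.64] w 0.0 q [ 0.88  0.23 -0.38  0.   -0.96 -1.53]
tool mm [-1.000e-01  1.000e-01 -1.321e+02]
turn [-0.      0.0007 -0.0032]
```

View pics/s3.png

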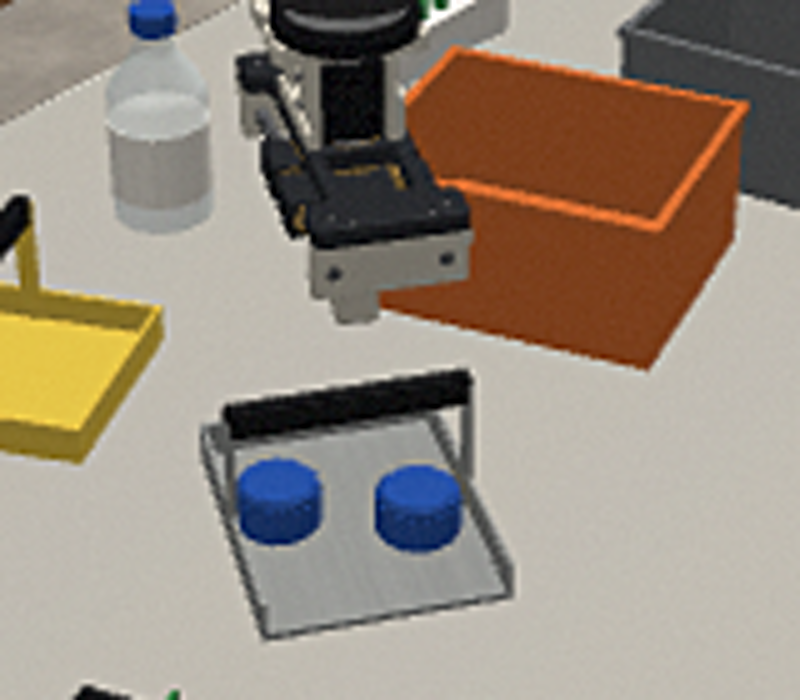

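The jaws had only just reached the bar (12.4 mm) when the lift began, and they slipped off. The tray hasn't moved. I'll regrasp and wait longer before lifting.

Call:
{"method": "step_arm", "body": {"commands": "0 0 0 0 0 0; 0 0 0 0 0 0; 0 0 0 0 0 0; 0 0 0 0 0 0; 0 0 0 0 0 0; 0 0 0 0 0 0; 0 0 0 0 0 0; 0 0 0 0 0 0", "jaw": 60}}

```text
t: 7.65
eef_pos: [0.4789, 0.2758, 0.1375]
ee_rot: [3.142, 0.0, -2.22]
force: [0.4, -0.6, -0.5]
width: 0.0598
```

Call:
{"method": "step_arm", "body": {"commands": "0 0 12 0 0 0; 0 0 15 0 0 0; 0 0 15 0 0 0; 0 0 10 0 0 0; 0 0 0 0 0 0; 0 0 0 0 0 0"}}

```text
t: 8.4
eef_pos: [0.4792, 0.276, 0.0857]
ee_rot: [-3.141, 0.0, -2.22]
force: [0.0, -0.4, 0.3]
width: 0.0599
```

Call:
{"method": "step_arm", "body": {"commands": "0 0 0 0 0 0; 0 0 0 0 0 0; 0 0 0 0 0 0; 0 0 0 0 0 0; 0 0 0 0 0 0; 0 0 0 0 0 0; 0 0 0 0 0 0; 0 0 0 0 0 0", "jaw": 0, "grip_force": 55}}

```text
t: 9.4
eef_pos: [0.4789, 0.2758, 0.0855]
ee_rot: [3.142, -0.0, -2.22]
force: [-0.3, 1.3, 0.0]
width: 0.0096
```

Call:
{"method": "step_arm", "body": {"commands": "0 0 0 0 0 0; 0 0 0 0 0 0; 0 0 0 0 0 0; 0 0 0 0 0 0"}}

```text
t: 9.9
eef_pos: [0.4789, 0.2758, 0.0855]
ee_rot: [3.142, 0.0, -2.22]
force: [-1.2, 0.3, 0.6]
width: 0.0102
```

```bash
python3 - <<'E'
from h import *
go([.479,.276,.27],[180,0,-127])
p=grab_frame("side");save(p,"s4.png",(220,150,380,290),5)
E
```

```text
t 9.9 pos [0.4789 0.2758 0.0855] rot [ 180.      0.   -127.18] F [-1.22  0.32  0.57] w 0.0102 q [ 0.88  0.29 -0.44 -0.   -0.84 -1.53]
tool mm [  -0.2    0.  -184.5]
turn [ 0.0001  0.     -0.0032]
```

View pics/s4.png

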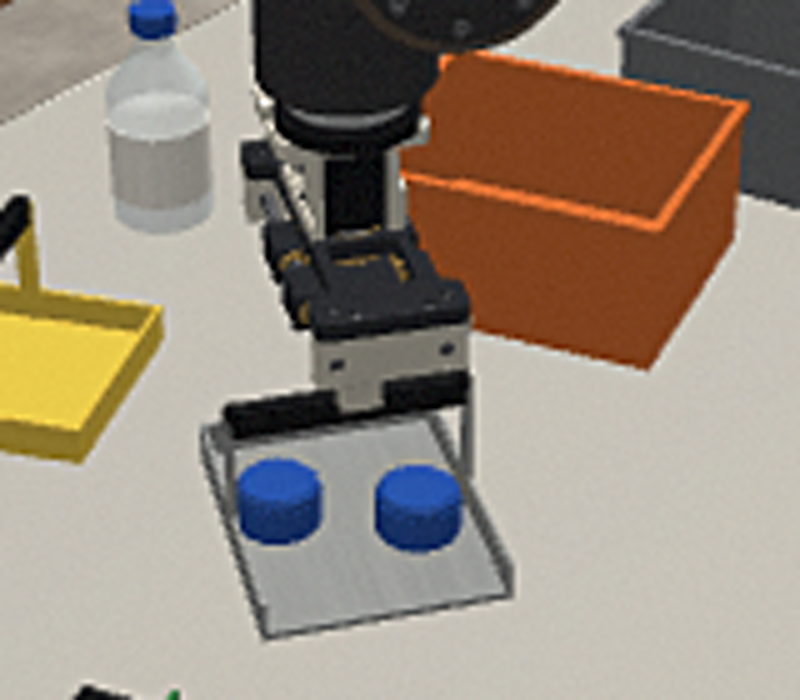

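```bash
python3 - <<'E'
from h import *
p=grab_frame("side")
u=np.array([-.799,.602,0])
for z in(.06,.066,.072,.081):
  for d in (.006,.02): print(z,d,((proj(p,np.array([.479,.276,z])+d*u)-[220,150])*5).round(0))
t=grab_frame("top")
# bar centre, from proj of ends
b=np.array([.602,.799,0])
for e in(-.068,.068): print("bar end",((proj(p,np.array([.479,.276,.081])+e*b)-[220,150])*5).round(0))
save(t,"t4.png",(170,160,330,300),5)
E
```

```text
0.06 0.006 [[354. 443.]]
0.06 0.02 [[360. 458.]]
0.066 0.006 [[354. 434.]]
0.066 0.02 [[360. 448.]]
0.072 0.006 [[354. 425.]]
0.072 0.02 [[360. 439.]]
0.081 0.006 [[354. 411.]]
0.081 0.02 [[360. 425.]]
bar end [[473. 386.]]
bar end [[226. 424.]]
```

View pics/t4.png

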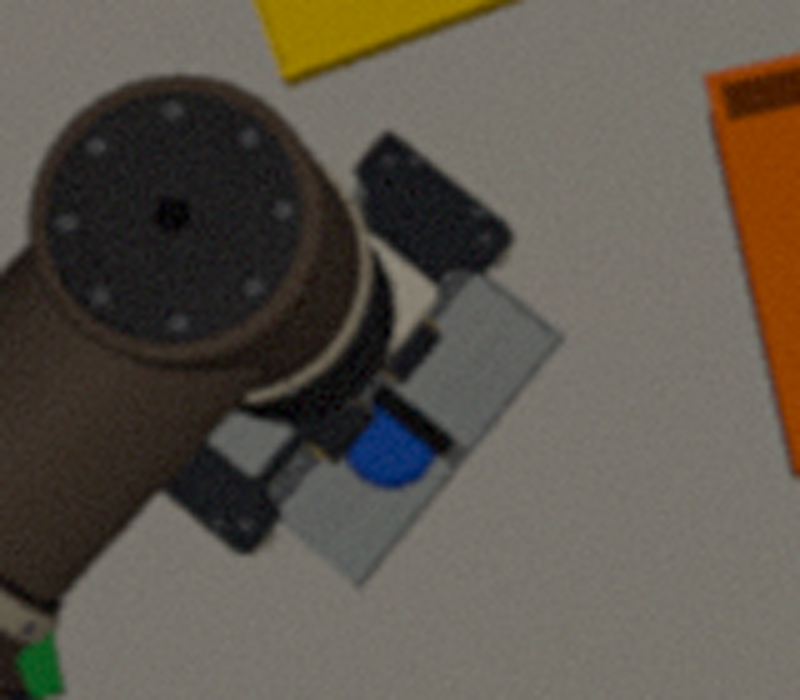

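```bash
python3 - <<'E'
from h import *
t=grab_frame("top");p=grab_frame("side")
for z in(.081,.11,.13,.15,.2): print(z,((proj(t,[.479,.276,z])-[170,160])*5).round(0),((proj(p,[.479,.276,z])-[220,150])*5).round(0))
save(p,"s5.png",(220,60,380,250),4)
save(p,"s6.png",(270,200,320,245),16)
E
```

```text
0.081 [[348. 363.]] [[351. 405.]]
0.11 [[340. 357.]] [[350. 360.]]
0.13 [[335. 352.]] [[349. 328.]]
0.15 [[329. 347.]] [[349. 296.]]
0.2 [[314. 334.]] [[347. 214.]]
```

View pics/s6.png

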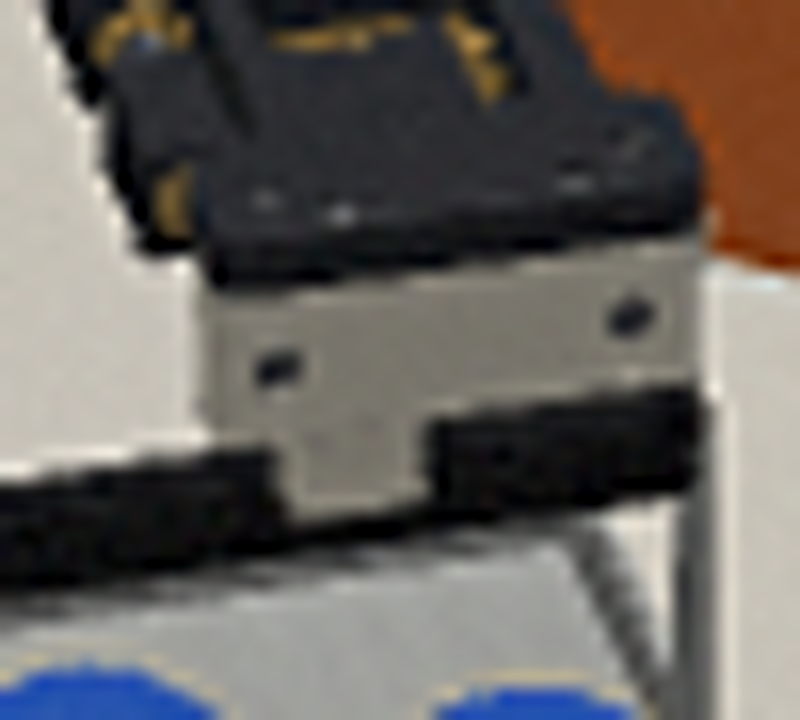

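View pics/s5.png

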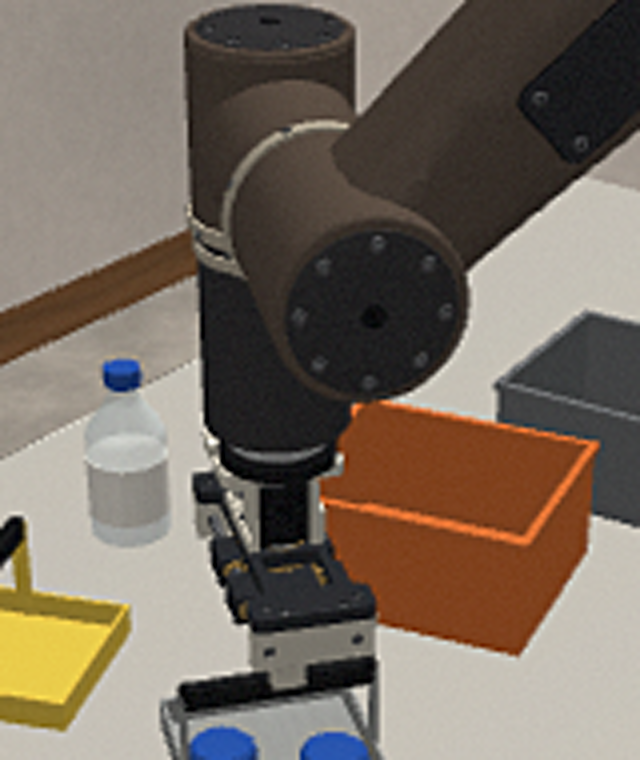

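```bash
python3 - <<'E'
from h import *
p=grab_frame("side")
u=np.array([-.799,.602,0])
for z in(.199,.21,.224): print(z,(proj(p,np.array([.480,.2777,z])+.05*u)),(proj(p,np.array([.480,.2777,z])-.05*u)))
print(w(p,(355/5+220,408/5+150),.062))
R=cv2.Rodrigues(np.array(p["rvec"]))[0];print("cam",-R.T@np.array(p["tvec"]).ravel())
E
```

```text
0.199 [[293.38969331 202.97052037]] [[284.304059   184.00226536]]
0.21 [[293.3299707  199.18356195]] [[284.21040849 180.36382385]]
0.224 [[293.2531973 194.3154281]] [[284.09009281 175.68940651]]
[0.4931248  0.25580855 0.062     ]
cam [-0.26541042  1.16155409  0.87381225]
```

By vision the fingertips are about at TCP height, not 25 mm ahead of it: the side pixel (291,232) fits z≈0.085. So only the top of the bar is pinched. I'll reopen, go about 17 mm lower while watching the force, and grip again.

Call:
{"method": "step_arm", "body": {"commands": "0 0 0 0 0 0; 0 0 0 0 0 0; 0 0 0 0 0 0; 0 0 0 0 0 0; 0 0 0 0 0 0; 0 0 0 0 0 0", "jaw": 50}}

```text
t: 10.95
eef_pos: [0.4789, 0.2758, 0.0855]
ee_rot: [-3.142, -0.0, -2.22]
force: [-0.4, 1.1, 0.2]
width: 0.0499
```

Call:
{"method": "step_arm", "body": {"commands": "0 0 4 0 0 0; 0 0 4 0 0 0; 0 0 0 0 0 0"}}

```text
t: 11.32
eef_pos: [0.4787, 0.2755, 0.0769]
ee_rot: [3.141, -0.001, -2.22]
force: [-0.5, -0.3, 0.4]
width: 0.0502
```

Call:
{"method": "step_arm", "body": {"commands": "0 0 3 0 0 0; 0 0 3 0 0 0; 0 0 3 0 0 0; 0 0 0 0 0 0"}}

```text
t: 11.82
eef_pos: [0.4787, 0.2756, 0.0681]
ee_rot: [3.141, -0.001, -2.22]
force: [0.1, -0.3, -0.1]
width: 0.0503
```

```bash
python3 - <<'E'
from h import *
go([.479,.276,.069],[180,0,-127])
p=grab_frame("side");save(p,"s7.png",(220,150,380,290),5)
E
```

```text
t 11.82 pos [0.4787 0.2756 0.0681] rot [ 1.7999e+02 -3.0000e-02 -1.2719e+02] F [ 0.12 -0.29 -0.07] w 0.0503 q [ 0.88  0.31 -0.46 -0.   -0.8  -1.53]
tool mm [-0.5  0.  -0.9]
turn [ 0.0001 -0.0006 -0.0032]
```

View pics/s7.png

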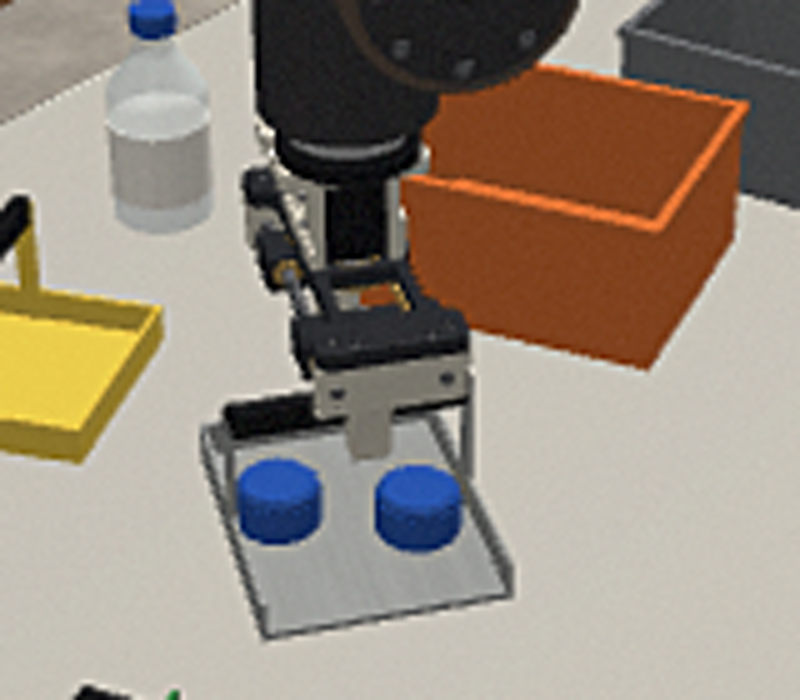

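The fingers now reach past the bar's lower edge, with the tip at crop (370,458), and there is no contact force. Closing with a long hold.

Call:
{"method": "step_arm", "body": {"commands": "0 0 0 0 0 0; 0 0 0 0 0 0; 0 0 0 0 0 0; 0 0 0 0 0 0; 0 0 0 0 0 0; 0 0 0 0 0 0; 0 0 0 0 0 0; 0 0 0 0 0 0", "jaw": 0, "grip_force": 58}}

```text
t: 12.88
eef_pos: [0.4789, 0.2758, 0.0685]
ee_rot: [3.142, 0.0, -2.22]
force: [-1.0, 0.1, 0.4]
width: 0.0114
```

Call:
{"method": "step_arm", "body": {"commands": "0 0 0 0 0 0; 0 0 0 0 0 0; 0 0 -3 0 0 0; 0 0 -5 0 0 0; 0 0 -5 0 0 0; 0 0 -2 0 0 0; 0 0 0 0 0 0; 0 0 0 0 0 0"}}

```text
t: 13.88
eef_pos: [0.4788, 0.2757, 0.0834]
ee_rot: [3.142, -0.0, -2.22]
force: [0.0, -0.5, -4.3]
width: 0.0116
```

```bash
python3 - <<'E'
from h import *
go([.479,.276,.27],[180,0,-127])
p=grab_frame("side");save(p,"s8.png",(220,150,380,290),5)
E
```

```text
t 13.88 pos [0.4788 0.2757 0.0834] rot [ 1.8000e+02 -1.0000e-02 -1.2719e+02] F [ 0.02 -0.54 -4.33] w 0.0116 q [ 0.88  0.29 -0.44 -0.   -0.84 -1.53]
tool mm [  -0.3    0.  -186.6]
turn [ 0.0001 -0.0002 -0.0033]
```

View pics/s8.png

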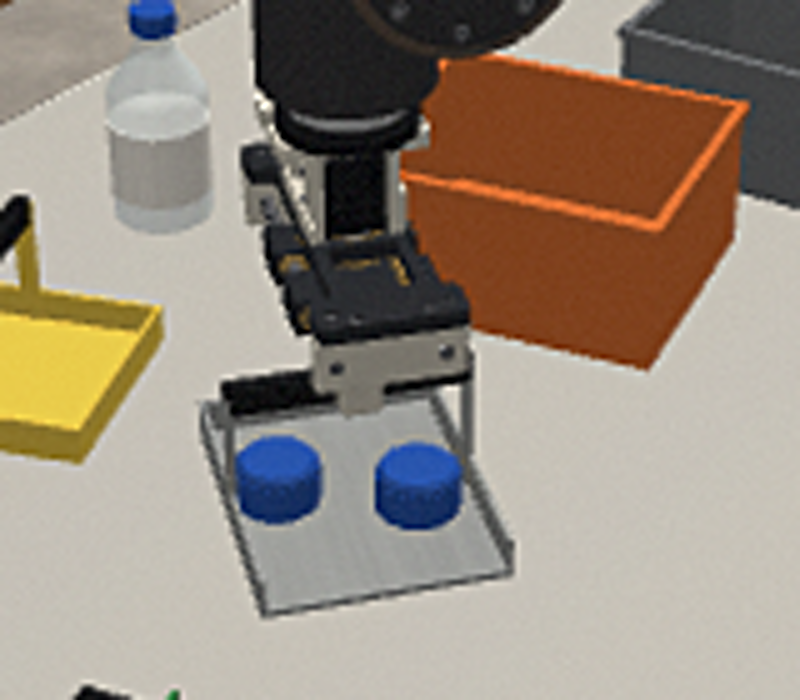

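The tray is level and lifted, the caps are still on it, and the force reads −4.3 N, which is its weight. Raising it to carry height.

Call:
{"method": "step_arm", "body": {"commands": "0 0 -8 0 0 0; 0 0 -16 0 0 0; 0 0 -25 0 0 0; 0 0 -32 0 0 0; 0 0 -32 0 0 0; 0 0 -25 0 0 0; 0 0 -14 0 0 0; 0 0 -5 0 0 0"}}

```text
t: 14.92
eef_pos: [0.479, 0.2759, 0.2415]
ee_rot: [3.142, 0.001, -2.22]
force: [-0.4, 1.0, -3.8]
width: 0.0118
```

```bash
python3 - <<'E'
from h import *
go([.59,.001,.24],[180,0,-76])
p=grab_frame("side");save(p,"s9.png",(150,60,470,300),2.4)
E
```

```text
t 14.93 pos [0.479  0.2759 0.2415] rot [ 1.8000e+02  8.0000e-02 -1.2719e+02] F [-0.39  1.   -3.81] w 0.0118 q [ 0.88  0.15 -0.23 -0.   -1.19 -1.53]
tool mm [ 151.9 -254.6    1.3]
turn [-6.000e-04  1.400e-03 -8.934e-01]
```

View pics/s9.png

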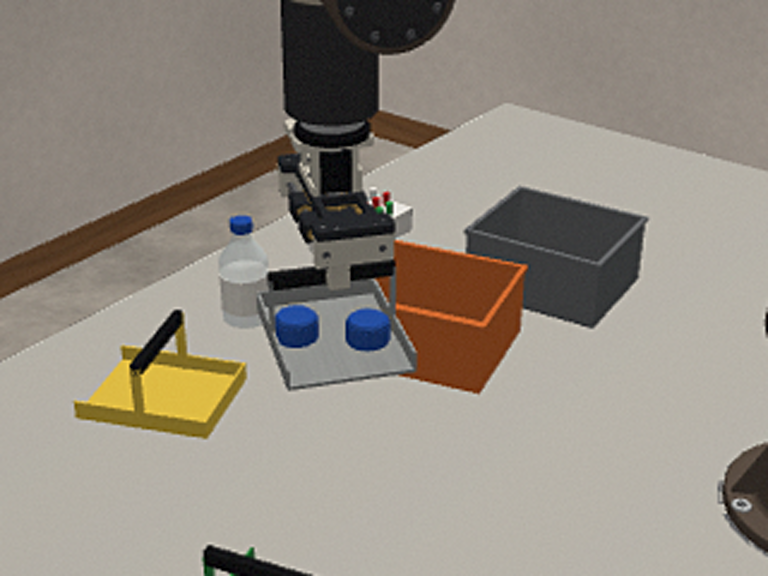

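Call:
{"method": "step_arm", "body": {"commands": "2.6 -4.3 0 0 0 0; 6.1 -10.3 0 0 0 0; 10.2 -17.2 0 0 0 0; 14.3 -24 0 0 0 0; 16.4 -27.5 0 0 0 0; 16.4 -27.5 0 0 0 0; 16.4 -27.5 0 0 0 0; 16.4 -27.5 0 0 0 0"}}

```text
t: 15.98
eef_pos: [0.5516, 0.0945, 0.2402]
ee_rot: [3.141, -0.001, -2.22]
force: [0.0, 0.3, -3.6]
width: 0.0115
```

Call:
{"method": "step_arm", "body": {"commands": "16.4 -27.5 0 0 0 0; 14.3 -24 0 0 0 0; 10.2 -17.2 0 0 0 0; 7 -12 0 0 0 -0.02; 3 -5 0 0 0 -0.04; 1.5 -2 0 0 0 -0.06; 0 0 0 0 0 -0.08; 0 0 0 0 0 -0.09"}}

```text
t: 16.98
eef_pos: [0.5896, 0.0015, 0.2402]
ee_rot: [3.141, -0.0, -1.927]
force: [0.9, -0.4, -3.8]
width: 0.0117
```

Call:
{"method": "step_arm", "body": {"commands": "0 0 0 0 0 -0.1; 0 0 0 0 0 -0.1; 0 0 0 0 0 -0.1; 0 0 0 0 0 -0.1; 0 0 0 0 0 -0.08; 0 0 0 0 0 -0.06; 0 0 0 0 0 -0.04; 0 0 0 0 0 -0.02"}}

```text
t: 17.98
eef_pos: [0.5897, 0.0017, 0.2403]
ee_rot: [3.141, -0.0, -1.329]
force: [-0.3, -0.2, -3.1]
width: 0.0116
```

```bash
python3 - <<'E'
from h import *
go([.59,.001,.235],[180,0,-76])
p=grab_frame("side");save(p,"s10.png",(200,60,480,300),2.5)
p=grab_frame("top");save(p,"t10.png",(200,80,480,300),2.5)
E
```

```text
t 17.98 pos [0.5897 0.0017 0.2403] rot [179.98  -0.   -76.16] F [-0.3  -0.19 -3.09] w 0.0116 q [ 0.33  0.21 -0.16 -0.   -1.2  -0.09]
tool mm [ 0.7 -0.2  5.3]
turn [ 0.0004 -0.     -0.0029]
```

View pics/s10.png

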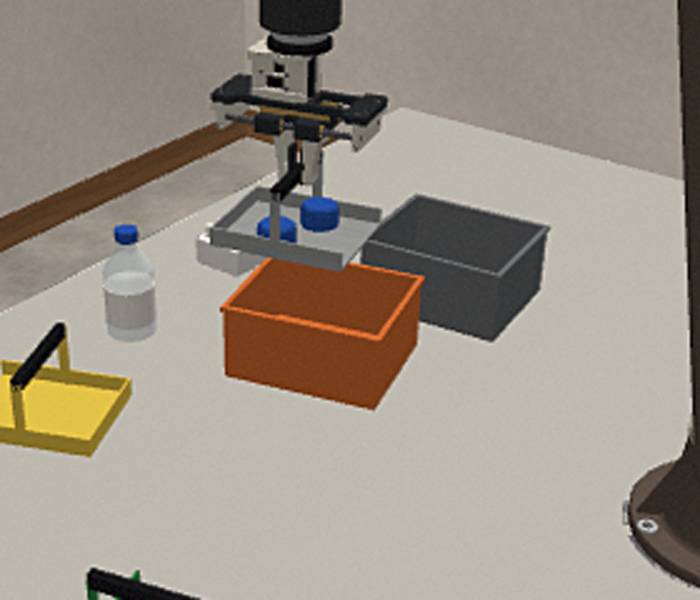

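View pics/t10.png

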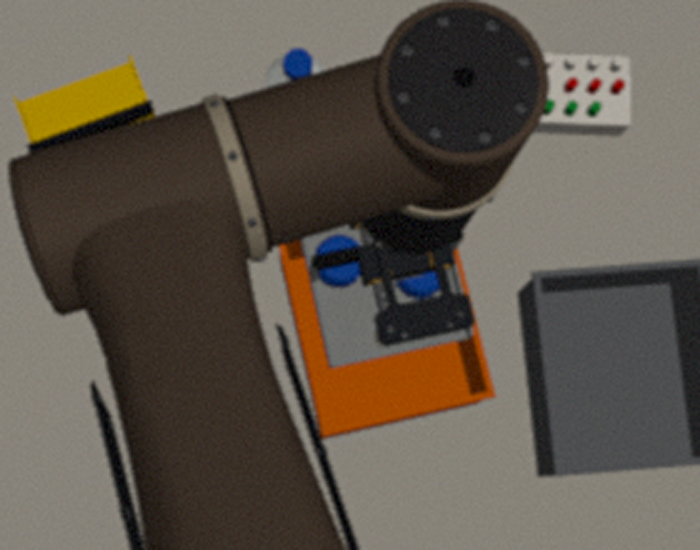

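Both caps are on the tray and the open end faces the robot over the tub (top crop: tray edge y≈355, tub centre ≈(390,330)). Nudging 10 mm outward and tilting.

Call:
{"method": "step_arm", "body": {"commands": "0 -4 3 0 0 0; 0 -6 5 0 0 0; 0 0 0 0.03 0 0; 0 0 0 0.06 0 0; 0 0 0 0.08 0 0; 0 0 0 0.08 0 0; 0 0 0 0.08 0 0; 0 0 0 0.08 0 0"}}

```text
t: 19.08
eef_pos: [0.5989, 0.0045, 0.2328]
ee_rot: [-2.728, 0.0, -1.33]
force: [-0.9, -0.4, -3.8]
width: 0.0114
```

Call:
{"method": "step_arm", "body": {"commands": "0 0 0 0.07 0 0; 0 0 0 0.07 0 0; 0 0 0 0.07 0 0; 0 0 0 0.07 0 0; 0 0 0 0.06 0 0; 0 0 0 0.04 0 0; 0 0 0 0 0 0; 0 0 0 0 0 0"}}

```text
t: 20.08
eef_pos: [0.6063, -0.0149, 0.2497]
ee_rot: [-2.386, 0.004, -1.324]
force: [-0.5, -0.0, -3.2]
width: 0.0112
```

```bash
python3 - <<'E'
from h import *
go([.59,.001,.235],[180,0,-76])
p=grab_frame("side");save(p,"s11.png",(200,60,480,300),2.5)
p=grab_frame("top");save(p,"t11.png",(200,80,480,300),2.5)
E
```

```text
t 20.07 pos [ 0.6063 -0.0149  0.2497] rot [-136.7     0.24  -75.86] F [-0.46 -0.02 -3.16] w 0.0112 q [ 0.25 -0.11 -0.92  0.53 -0.   -0.53]
tool mm [-19.4  18.8   2.6]
turn [-0.7557  0.0049  0.0008]
```

View pics/s11.png

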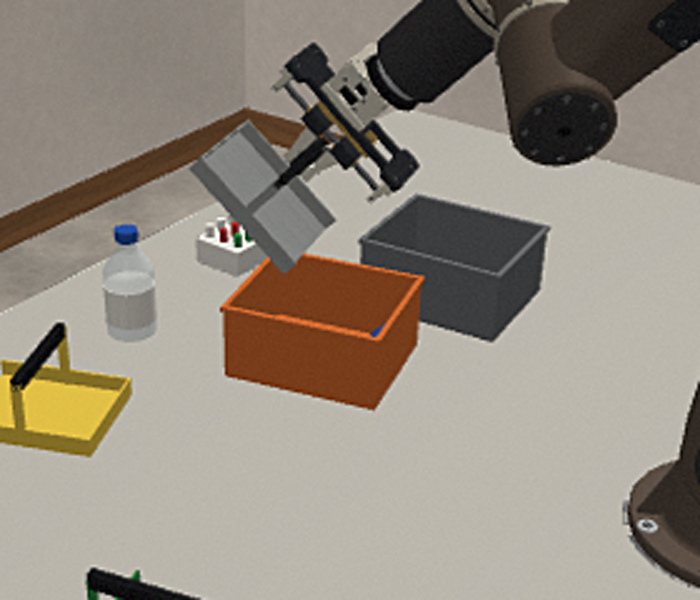

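View pics/t11.png

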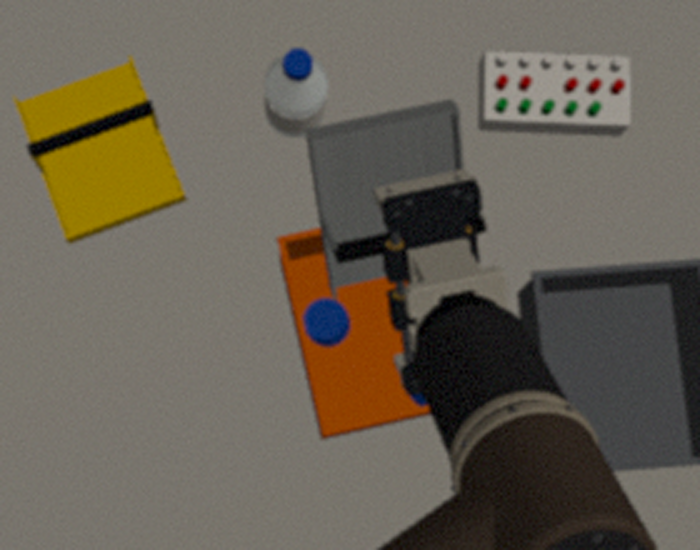

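Both caps are in the orange tub, at top crop (327,322) and (420,395), and the tray is empty. The wrist is at its q5 limit, so I'll untilt gently.

Call:
{"method": "step_arm", "body": {"commands": "0 0 0 -0.03 0 0; 0 0 0 -0.05 0 0; 0 0 0 -0.07 0 0; 0 0 0 -0.07 0 0; 0 0 0 -0.07 0 0; 0 0 0 -0.07 0 0; 0 0 0 0 0 0"}}

```text
t: 21.05
eef_pos: [0.6078, -0.0151, 0.2494]
ee_rot: [-2.745, 0.004, -1.325]
force: [-0.4, 0.2, -3.5]
width: 0.0112
```

```bash
python3 - <<'E'
from h import *
go([.598,.003,.25],[180,0,-76])
E
```

```text
t 21.05 pos [ 0.6078 -0.0151  0.2494] rot [-157.3     0.22  -75.9 ] F [-0.37  0.16 -3.51] w 0.0112 q [ 0.31  0.02 -0.44  0.03 -0.72 -0.08]
tool mm [-19.9   4.5  -2.4]
turn [-0.3962  0.0041  0.0009]
```

Call:
{"method": "step_arm", "body": {"commands": "0 0 0 -0.07 0 0; 0 0 0 -0.08 0 0; 0 0 0 -0.08 0 0; 0 0 0 -0.08 0 0; 0 0 0 -0.06 0.004 0; 0 0 0 -0.026 0 0; 0 0 0 0 0 0"}}

```text
t: 21.92
eef_pos: [0.6063, -0.0155, 0.2486]
ee_rot: [3.142, 0.0, -1.325]
force: [0.4, -0.1, -4.2]
width: 0.0116
```

```bash
python3 - <<'E'
from h import *
go([.479,.276,.25],[180,0,-127])
p=grab_frame("side");save(p,"s12.png",(200,60,480,300),2.5)
E
```

```text
t 21.93 pos [ 0.6063 -0.0155  0.2486] rot [ 1.800e+02  1.000e-02 -7.592e+01] F [ 0.44 -0.15 -4.24] w 0.0116 q [ 0.3   0.23 -0.11 -0.   -1.23 -0.05]
tool mm [-313.7   52.6   -1.4]
turn [2.000e-04 2.000e-04 8.914e-01]
```

View pics/s12.png

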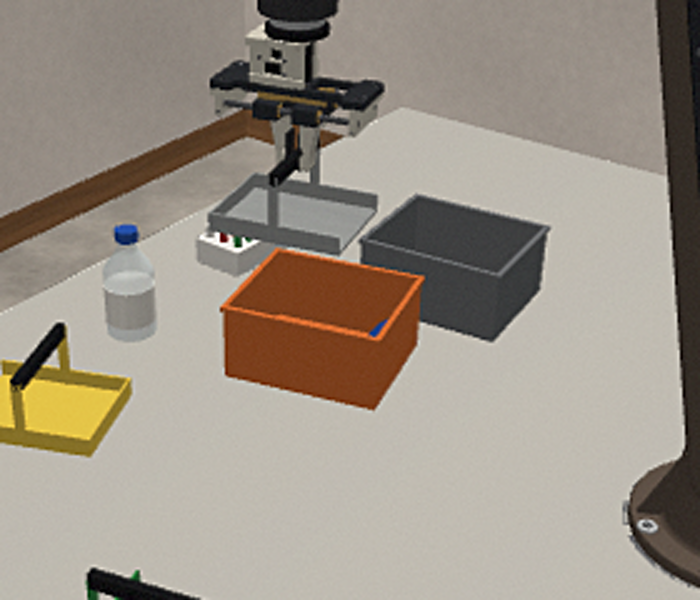

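Call:
{"method": "step_arm", "body": {"commands": "-15 2.5 0 0 0 0; -30 5 0 0 0 0; -45 7.5 0 0 0 0; -45 7.5 0 0 0 0; -45 7.5 0 0 0 0; -45 7.5 0 0 0 0; -45 7.5 0 0 0 0; -28 5 0 0 0 0"}}

```text
t: 22.98
eef_pos: [0.4836, 0.2633, 0.2499]
ee_rot: [-3.141, 0.002, -1.323]
force: [1.2, -0.3, -3.1]
width: 0.0113
```

Call:
{"method": "step_arm", "body": {"commands": "-14 2.5 0 0 0 0.06; 0 0 0 0 0 0.12; 0 0 0 0 0 0.14; 0 0 0 0 0 0.14; 0 0 0 0 0 0.14; 0 0 0 0 0 0.14; 0 0 0 0 0 0.1; 0 0 0 0 0 0.051"}}

```text
t: 23.98
eef_pos: [0.4786, 0.2745, 0.2498]
ee_rot: [3.141, 0.002, -2.218]
force: [-0.0, -0.1, -3.3]
width: 0.0115
```

```bash
python3 - <<'E'
from h import *
go([.479,.276,.0685],[180,0,-127])
p=grab_frame("side");save(p,"s13.png",(150,60,470,300),2.5)
p=grab_frame("top");save(p,"t13.png",(200,80,480,300),2.5)
E
```

```text
t 23.98 pos [0.4786 0.2745 0.2498] rot [ 1.7996e+02  9.0000e-02 -1.2709e+02] F [-0.   -0.12 -3.3 ] w 0.0115 q [ 0.88  0.14 -0.22 -0.   -1.21 -1.52]
tool mm [ -1.2   0.5 181.3]
turn [ 0.0008  0.0016 -0.0017]
```

View pics/s13.png

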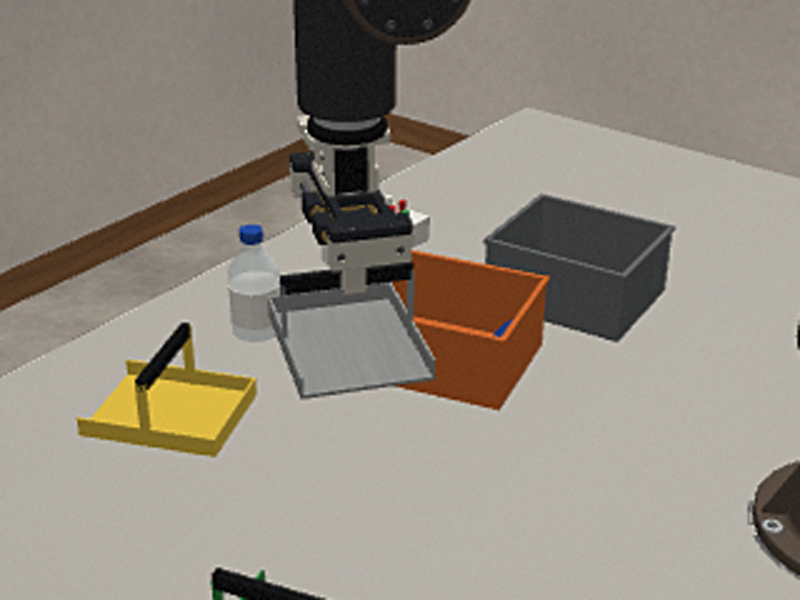

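View pics/t13.png

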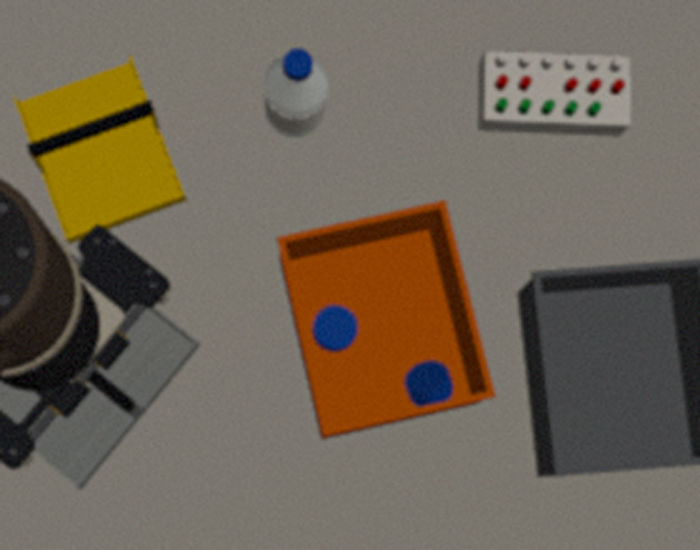

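Both caps are well inside the orange tub, at crop (335,328) and (429,384), and the tub hasn't moved. The steel tray is level and empty, so I'll lower it.

Call:
{"method": "step_arm", "body": {"commands": "-1 0 20 0 0.001 0; 0 0 35 0 0 0; 0 0 40 0 0 0; 0 0 35 0 0 0; 0 0 22 0 0 0; 0 0 12 0 0 0; 0 0 7 0 0 0; 0 0 3 0 0 0"}}

```text
t: 25.08
eef_pos: [0.4799, 0.2754, 0.0757]
ee_rot: [3.141, -0.0, -2.215]
force: [-0.2, -0.6, -3.3]
width: 0.0116
```

Call:
{"method": "step_arm", "body": {"commands": "0 0 2 0 0 0; 0 0 2 0 0 0; 0 0 1.5 0 0 0; 0 0 1 0 0 0; 0 0 0 0 0 0"}}

```text
t: 25.7
eef_pos: [0.4797, 0.275, 0.0688]
ee_rot: [3.141, -0.001, -2.216]
force: [0.1, -1.5, -3.9]
width: 0.0117
```

```bash
python3 - <<'E'
from h import *
go([.479,.276,.0685],[180,0,-127])
p=grab_frame("side");save(p,"s14.png",(220,150,380,290),5)
E
```

```text
t 25.7 pos [0.4797 0.275  0.0688] rot [ 1.7996e+02 -8.0000e-02 -1.2696e+02] F [ 0.12 -1.45 -3.86] w 0.0117 q [ 0.87  0.31 -0.45 -0.   -0.8  -1.52]
tool mm [-0.4  1.2  0.3]
turn [ 0.0007 -0.0014  0.0006]
```

View pics/s14.png

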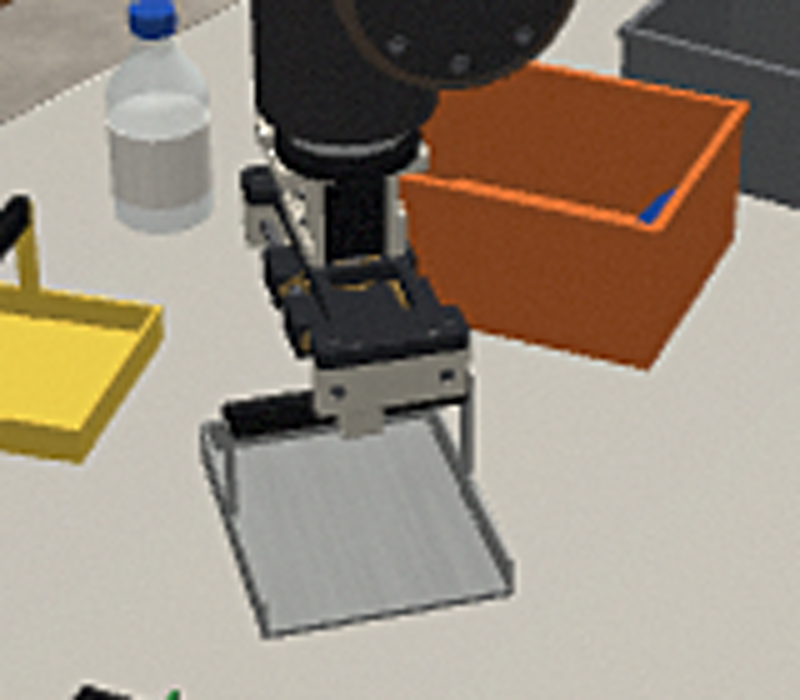

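Call:
{"method": "step_arm", "body": {"commands": "0 0 0.5 0 0 0; 0 0 0.5 0 0 0; 0 0 0 0 0 0"}}

```text
t: 26.12
eef_pos: [0.4798, 0.2751, 0.0685]
ee_rot: [3.141, -0.001, -2.216]
force: [-4.6, -0.7, 5.1]
width: 0.0117
```

The tray is in contact: the force went from −3.9 to +5 N. Releasing and retreating straight up.

Call:
{"method": "step_arm", "body": {"commands": "0 0 0 0 0 0; 0 0 0 0 0 0; 0 0 0 0 0 0; 0 0 0 0 0 0; 0 0 0 0 0 0; 0 0 0 0 0 0; 0 0 0 0 0 0", "jaw": 60}}

```text
t: 27.0
eef_pos: [0.4797, 0.275, 0.0678]
ee_rot: [3.141, -0.001, -2.216]
force: [0.5, -0.1, -0.6]
width: 0.0598
```

Call:
{"method": "step_arm", "body": {"commands": "0 0 -5 0 0 0; 0 0 -10 0 0 0; 0 0 -20 0 0 0; 0 0 -30 0 0 0; 0 0 -30 0 0 0; 0 0 -20 0 0 0; 0 0 -10 0 0 0; 0 0 0 0 0 0"}}

```text
t: 28.0
eef_pos: [0.48, 0.2753, 0.1935]
ee_rot: [3.141, 0.0, -2.216]
force: [-0.4, 0.5, 0.2]
width: 0.0598
```

```bash
python3 - <<'E'
from h import *
go([.479,.276,.0685],[180,0,-127])
p=grab_frame("side");save(p,"s15.png",(150,60,470,300),2.5)
t=grab_frame("top");save(t,"t15.png",(200,80,480,300),2.5)
print([w(t,(200+a/2.5,80+b/2.5),.018).round(3) for a,b in((335,328),(429,384))])
E
```

```text
t 28.0 pos [0.48   0.2753 0.1935] rot [ 1.7996e+02  1.0000e-02 -1.2696e+02] F [-0.35  0.46  0.23] w 0.0598 q [ 0.87  0.18 -0.3  -0.   -1.08 -1.52]
tool mm [1.00e-01 1.20e+00 1.25e+02]
turn [0.0006 0.0001 0.0006]
[array([0.55 , 0.037, 0.018]), array([ 0.494, -0.064,  0.018])]
```

View pics/s15.png

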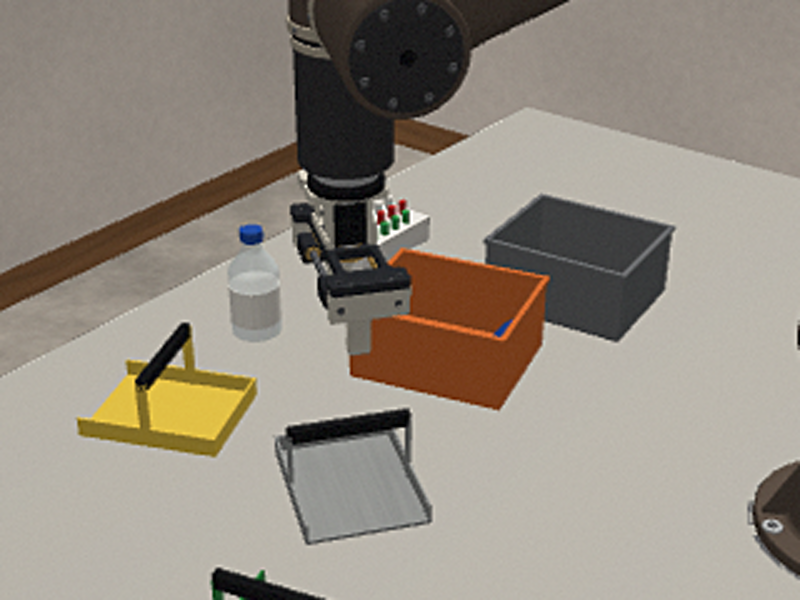

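View pics/t15.png

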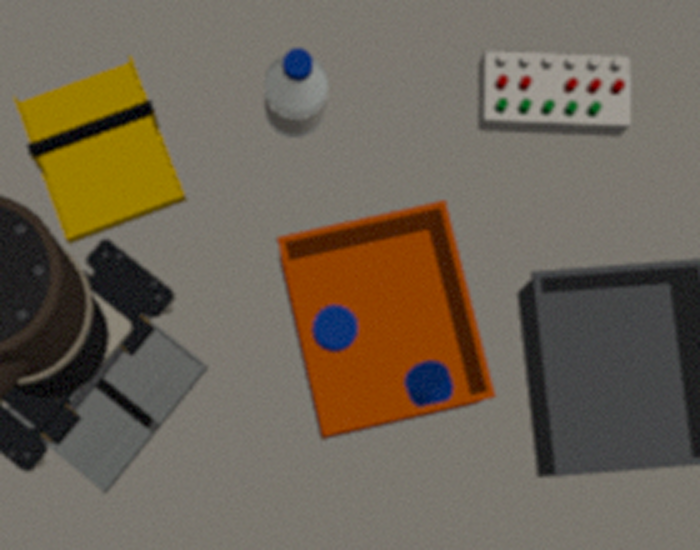

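The tray stands flat and released at side crop (355,480). Both caps are inside the orange tub, the tub hasn't moved, and the gripper is clear. Handing in.

```bash
python3 -c "
from station import *
print(job_done())"
```

```text
the job is handed in; nothing more can be done
None
```

I tipped both blue caps into the orange tub, then set the empty steel tray back down in its old place and let go of it. I handed the job in at about 28 s of the 64 s allowed; it reports no verdict.

**Last checks:**
- **Caps:** both show inside the tub in the top picture, measured at about (0.550, 0.037) and (0.494, −0.064) m. The tub's centre is near (0.55, −0.01) m. The second cap lies close to the wall nearest the robot.
- **Tub:** it shows no visible movement between pictures.
- **Tray:** it stands flat and empty in the side picture. The force rose to about 5 N on touchdown.
- **Gripper:** it is open about 12 cm above the tray, and the force reads near zero.

**What went wrong or disagreed:**
- **First grips:** the first grip slipped off when I lifted. The second pinched only the top of the bar, so I opened it again before lifting. The tray and caps did not move either time.
- **Fingertip position:** in the pictures the fingertips sit at about TCP height, not 25 mm ahead of it as stated. Gripping about 17 mm lower than the second try held firmly.
- **Tilt:** the wrist reached its joint-5 limit at about 43° of tilt and the tool drifted about 25 mm. It still tipped both caps into the tub.

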